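# Butt a square tube against the stop and lock the toggle clamp

## Robot

A 7-joint arm with a two-finger parallel gripper is mounted at the origin on the work surface. World frame = base frame: x ahead of the robot, y to its left, z up, the work surface at z = 0. Lengths are in mm, angles in degrees, forces in N, time in s.
With the tool pointing down it reaches from about 400 to 850 mm from the base axis. Payload 10.4 kg.
Tool frame: the origin (TCP) lies midway between the tips of the shut fingers; the grasp point (between the pads) lies 19 mm behind it; z points along the fingers, y is the line along which they close (so a half turn about z gives the same grasp; the last joint's range is limited). The gripper opens to 85 mm and grips with 20 to 120 N. Pads are 22 mm wide; open, the fingers measure 114 mm over their backs; the gripper's body (76 mm by 85 mm) begins 54 mm behind the grasp point. The pads swing forward as they close: fully open they stand 13 mm farther back than shut.
Start: joints at [69.809, 19.034, -3.707, 83.658, 1.238, 77.344, -5.071], TCP at [202.43, -591.332, 231.338] pointing down, gripper open.
Joint ranges: [-148.97, 148.97], [-28.65, 121.19], [-84.17, 76.75], [9.2, 138.47], [-72.65, 252.65], [3.7, 117.97], [-149.18, 149.18]. Speed limits (degrees/s): [127.2, 127.2, 159.86, 159.86, 180, 180, 180].

## Interface

Orientations are given as a 3x3 rotation matrix whose columns are the frame's x, y, z axes.
In Python, from station import bot, get_image, ticket, finder gives the robot as it stands. The module is installed in compiled form; this text tells all that it offers.
- The arm moves only by the tool send_rows, never from a script. Its argument "targets" is a list of rows, each a list of 7 numbers: the shift along the tool's x, y, z in mm, then the turn, a rotation vector about the tool's x, y, z in rad, then the opening, from 0 (shut) to 1 (fully open). A call has 1 to 10 rows; each row shifts and turns the commanded pose from where the row before left it, along the tool's axes as they then stand; what a row does not reach is not made up. A row lasts 1/12 s, in which the tool goes at most 41.7 mm and 7.16 degrees, less where a joint would pass 70% of its speed; a pose out of reach is approached as far as the arm can. A call with a gripper value outside its range is refused whole. The fingers move at their own pace and stop on an object; "newtons" is the grip in N (left out, the last holds). Time passes only in rows, so rows that do not move let the fingers close. It gives the time, the measured TCP pose, the force, the opening and the grip force at its end, in the units of the state.
- bot.read_state(): the state, without advancing time (a new reading comes with each control period).
- get_image(name): name is "side" or "top" or "wrist"; returns a dict with "color" (384x512x3 uint8, red, green, blue), "fovy" (degrees; the focal length in pixels is half the picture's height over the tangent of half this angle, whatever the lens; pixels are square), "cx", "cy" (the principal point, pixels), "cam_to_world" (4x4, takes a point from camera to world coordinates). Camera axes: x right, y down, z forward; pixel columns grow to the right and rows downward; lengths in mm; the calibration is good to about 2 mm. A picture is of the moment at which its call begins. There is no depth.
- ticket.close_job(): hands the job in; it is judged then, once.
Trained networks look in the newest picture that a camera, given by its name, has taken for a name from the list of things; names that differ only in an ending like _2 or _b are one class to them, and where a whole thing is asked for, a point or a joint stands for the part that bears it (a point fixed in the world has none). Each returns a list of dicts, best first, with "score" (0 to 1); they miss things now and then, are a little off and sometimes report something else, mostly with a low value. They report only what shows in the picture. A call takes as long as a camera call. They do not tell look-alikes from the thing itself.
- finder.look_for(camera, name): "at" ([x, y, z] in mm, in the coordinates of the camera as it stood for that picture, good to about 4 mm: the middle of the surface that is visible of it).
The state is a dict: "time": time; "q": joint angles; "joint_vel": joint speeds; "tau": joint torques, N m; "tcp_pos": TCP position; "eef_rot": TCP orientation; "contact_force": force on the tool from outside, world axes, zero at the start; "wrist_torque": the same for the moment, N m; "opening": finger opening in mm; "finger_force": force on a finger pad.
Only numpy, scipy, OpenCV 4.12 (cv2) and the standard library are available. Lean on these libraries where they do the work, as an engineer would, in place of code of your own. Each camera call takes 0.05 s, during which the arm holds its last target. There are 200 camera calls.

## Task

Get the square tube ready for welding: push it along its channel with the fingertips until its front end is fully against the blue end stop. Then push the red clamp handle over past its dead point until it snaps down into lock and the pad holds the tube there. Do not lift or tip the tube, leave everything else where it is, and finish clear of everything.

Things in the scene. Friction and masses are not known exactly. Their poses are not given: they have to be found in the camera images.
- fixture: welding fixture fixed to the table: steel plate 270 x 180 x 12 mm. Origin on the table surface (plate top is at +12 mm). Plate spans x -155..115, y -100..80 mm in its frame. A channel for the tube runs along its x axis, centred at y = -50 mm, between two blue guide rails (16 mm high above the plate, 45 mm apart inside); a blue end stop, 36 mm high above the plate, closes its +x end. A toggle clamp stands on the +y side of the channel at x = +50 mm.
- stop_face (a point): middle of the end stop's face that the tube must touch: fixture frame (90, -50, 32) mm; the face looks to the fixture's -x
- tube: loose silver square tube, 40 x 40 mm section, 150 mm long, about 0.4 kg, lying in the channel; origin at the centre of its underside, x along its length towards the stop
- tube_front (a point): centre of the tube's open front end (the end that goes against the stop), 75 mm along tube +x, 20 mm above its underside
- tube_cap (a point): centre of the tube's rear end, closed by a flat dark steel cap, 75 mm along tube -x, 20 mm above its underside: push here, along tube +x
- clamp_handle (a joint): angle of the clamp's handle (rad): 0 = open, handle steep, pointing 1.30 rad above level; 1.20 = locked, handle nearly level (0.10 rad above level), pointing to the fixture's +y. Elevation above level = 1.30 minus this value. Over-centre: pushed back towards open below the dead point at about 0.8 to 0.85, snaps to locked by itself beyond it. About 8 N at 115 mm from the pivot starts it; less is needed as it nears the dead point.
- handle_pivot (a point): point on the handle's hinge axis, fixture frame (50, 42, 75) mm; the axis is parallel to the fixture's x, and the handle swings in the plane through this point square to that axis, its end going over to the fixture's +y and down
- handle_tip (a point): outer end of the handle on its centre line, 160 mm from handle_pivot; the outer 109 mm is a round red grip 22 mm in diameter, the inner part a 20 mm wide steel strip. Push on the side that faces the channel (the upper side once it leans over)
- clamp_arm: clamping arm with a black rubber pad; hinged at fixture (50, 15, 75) mm, it stands raised over the channel while open and is driven by the handle down on top of the tube; the pad is 65 mm from its hinge and presses on the tube when locked
- magnet: small red L-shaped welding magnet, 55 x 42 x 16 mm, lying on the fixture plate; leave alone
- spray_can: aluminium spray can with yellow label, 60 mm diameter, 170 mm tall, standing; leave alone
- lamp: red cube-like work lamp with white and yellow lens, 110 mm tall, standing; leave alone
- hammer: hammer lying on the table; leave alone
- wire_brush: brush lying on the table; leave alone
- angle_offcut: short steel angle, 140 x 40 x 40 mm, lying; leave alone
- paste_jar: blue jar with black lid, 64 mm diameter, 60 mm tall, standing; leave alone
There are look-alikes about, which are no part of the job. Leave any green or purple look-alike of the tube alone.

How it is judged (in metres and radians):
On the way, in this order (a step that is already met when the one before it is completed fails the run):
1. the tube is against the stop while the clamp is still open (x of tube_front in the frame of stop_face above -0.003 m and distance between tube_front and stop_face below 0.006 m and value of joint clamp_handle below 0.5 rad), for 0.1 s.
2. the handle is over its dead point and locked, with the pad on the tube (value of joint clamp_handle above 1.14 rad and contact force between clamp_arm and tube above 0.5 N), for 0.2 s.
At the end, for the whole second after the job is handed in: Tube front within 3 mm of the stop face (and within 6 mm of its centre), level and at rest; handle joint above 1.14 rad (locked); clamp pad pressing on the tube with more than 0.5 N (all of step 2 and x of tube_front in the frame of stop_face above -0.003 m and distance between tube_front and stop_face below 0.006 m and linear speed of tube below 0.01 m/s and angle between tube's own z axis and vertical below 0.05 rad); the robot touches nothing.
It fails at once if the tube is lifted more than 10 mm off the plate (z of tube in the frame of fixture above 0.022 m).
It fails at once if the tube is tipped by more than 0.15 rad (angle between tube's own z axis and vertical above 0.15 rad).
It fails at once if a bystander is moved more than 20 mm (distance of any of magnet, spray_can, lamp, hammer, wire_brush, angle_offcut, paste_jar from where it was at the start of the episode above 0.02 m).
It also fails if it takes over 48 s, if anything falls off the work surface, if the arm or the gripper's body presses on something with over 40 N, if the wrist force passes 120 N, or if a joint passes its speed limit or range.

## Working session

There is one attempt and no reset: what is moved stays moved. The work goes in short steps, Python scripts to look and compute and a tool call to move; the robot and the scene stay as the last step left them, time stands still between calls to the robot, and variables do not carry over. Pictures are saved under pics/ and viewed, at most 10 in all, crops included, and the job is handed in when it is done.

Besides the shell and the picture viewer there is one more tool, called after ">>>" as name(argument=value, ...) on one line, values as JSON. send_rows: Moves the arm, as the interface text tells. Its arguments: {"type":"object","properties":{"targets":{"type":"array","items":{"type":"array","items":{"type":"number"}}},"newtons":{"type":"number"}},"required":["targets"]}

```bash
mkdir -p pics
cat > h.py <<'E'
import numpy as np, cv2
from station import bot, get_image, ticket, finder
def K(im):
    h,w=im["color"].shape[:2]; f=h/2/np.tan(np.radians(im["fovy"])/2); return f,im["cx"],im["cy"]
def proj(im,p):
    T=np.linalg.inv(im["cam_to_world"]); c=T[:3,:3]@np.array(p,float)+T[:3,3]; f,cx,cy=K(im); return np.array([f*c[0]/c[2]+cx,f*c[1]/c[2]+cy])
def onplane(im,u,v,z):
    f,cx,cy=K(im); T=im["cam_to_world"]; d=T[:3,:3]@np.array([(u-cx)/f,(v-cy)/f,1]); o=T[:3,3]; return o+d*(z-o[2])/d[2]
def save(im,n,crop=None,s=1):
    c=im["color"][:,:,::-1]
    if crop: c=c[crop[1]:crop[3],crop[0]:crop[2]]
    cv2.imwrite("pics/"+n,cv2.resize(c,None,fx=s,fy=s,interpolation=cv2.INTER_CUBIC))
E
python3 - <<'E'
from h import *
ims={n:get_image(n) for n in("top","side")}
for n,i in ims.items():
    save(i,n+"0.png",s=1.5); print(n,i["cam_to_world"].round(3).tolist(),i["fovy"])
    for t in("tube","fixture","tube_cap","tube_front","handle_tip","handle_pivot","clamp_arm","stop_face","magnet"):
        try:
            for r in finder.look_for(n,t)[:3]:
                w=i["cam_to_world"]@np.append(r["at"],1); print(n,t,round(r["score"],2),w[:3].round(),proj(i,w[:3]).round())
        except Exception as e: print(t,e)
s=bot.read_state();print(s["time"],s["tcp_pos"],np.round(s["eef_rot"],3).tolist())
E
```

```text
top [[-0.01, -0.983, 0.181, 300.904], [-1.0, 0.008, -0.009, -48.176], [0.008, -0.181, -0.983, 1583.165], [0.0, 0.0, 0.0, 1.0]] 48.51041060514692
top tube 0.92 [ 338. -294.   40.] [309. 258.]
top tube 0.9 [774. 133.  41.] [191. 142.]
top tube 0.78 [467. 129.  45.] [191. 223.]
top fixture 0.88 [548. -70.  16.] [246. 202.]
top tube_cap 0.88 [ 338. -296.   37.] [309. 258.]
top tube_cap 0.75 [ 521. -122.   55.] [260. 207.]
top tube_cap 0.64 [471. 131.  42.] [191. 222.]
top tube_front 0.95 [474. 132.  41.] [190. 221.]
top tube_front 0.91 [ 531. -119.   54.] [260. 205.]
top tube_front 0.71 [776. 124.  42.] [193. 141.]
top handle_tip 0.42 [615. -20. 179.] [231. 175.]
top handle_pivot 0.56 [549. -72.  17.] [246. 202.]
top clamp_arm 0.67 [612. -92. 127.] [252. 179.]
top stop_face 0.57 [548. -69.  11.] [246. 202.]
top stop_face 0.52 [ 521. -121.   55.] [260. 207.]
top magnet 0.31 [615. -23. 180.] [232. 175.]
side [[-0.833, -0.428, 0.35, 75.239], [-0.553, 0.648, -0.524, 666.264], [-0.002, -0.631, -0.776, 1206.029], [0.0, 0.0, 0.0, 1.0]] 45.24117442391956
side tube 0.94 [ 518. -111.   55.] [264. 
[... 243 characters left out ...]
]
side tube_cap 0.74 [612.  -8. 174.] [219. 190.]
side tube_front 0.97 [463. 136.  40.] [235. 275.]
side tube_front 0.87 [ 334. -288.   40.] [341. 198.]
side tube_front 0.62 [773. 131.  39.] [153. 225.]
side handle_tip 0.76 [616.  -8. 176.] [218. 189.]
side handle_pivot 0.77 [556. -52.  11.] [244. 221.]
side clamp_arm 0.51 [612. -90. 120.] [236. 185.]
side stop_face 0.65 [549. -48.  11.] [245. 223.]
side stop_face 0.22 [612. -89. 118.] [235. 185.]
side magnet 0.55 [611. -11. 174.] [220. 190.]
side magnet 0.5 [492. -39.  29.] [259. 230.]
side magnet 0.28 [553. -49.  13.] [244. 222.]
1.0 [ 202.43115626 -591.33414974  231.33542856] [[0.946, 0.324, 0.0], [0.324, -0.946, -0.0], [-0.0, 0.0, -1.0]]
```

View pics/top0.png

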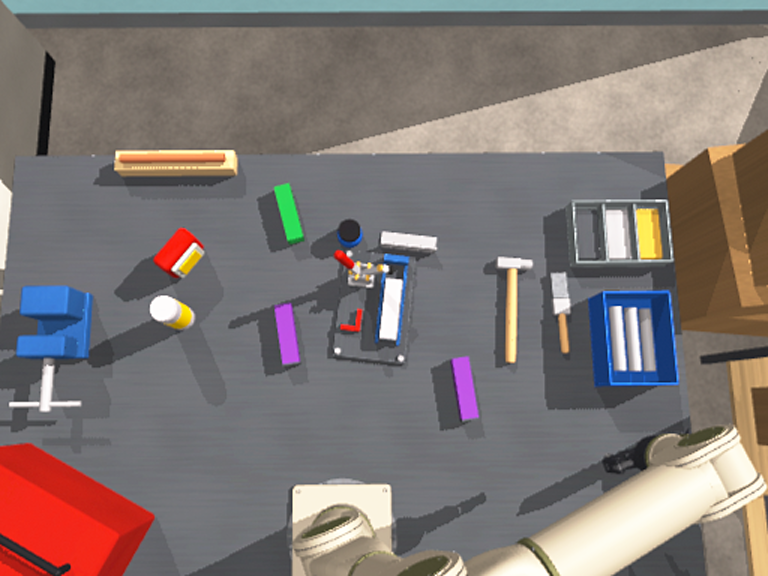

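Run:
```python
from h import *
i=get_image("top");save(i,"top1.png",(180,120,330,260),5)
i=get_image("side");save(i,"side1.png",(170,130,320,260),5)
```

```text
(no output)
```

View pics/top1.png

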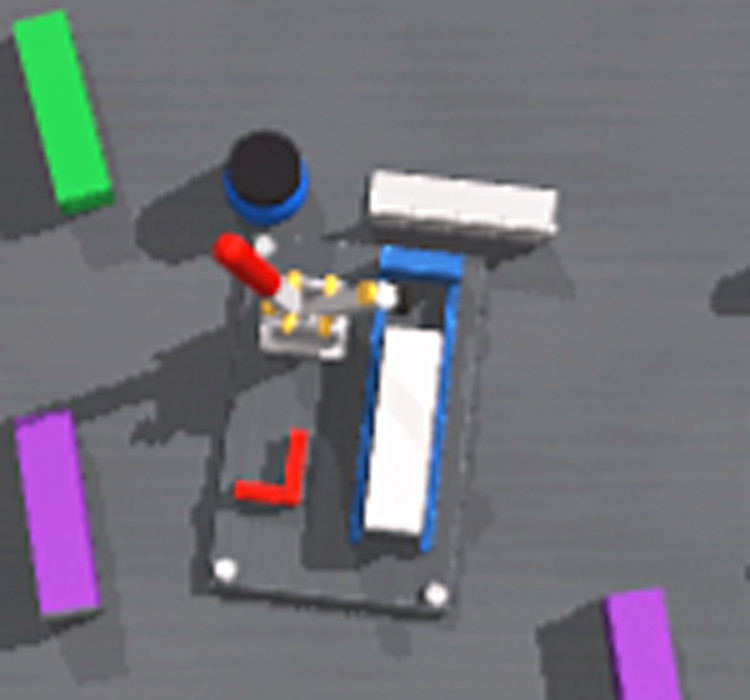

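View pics/side1.png

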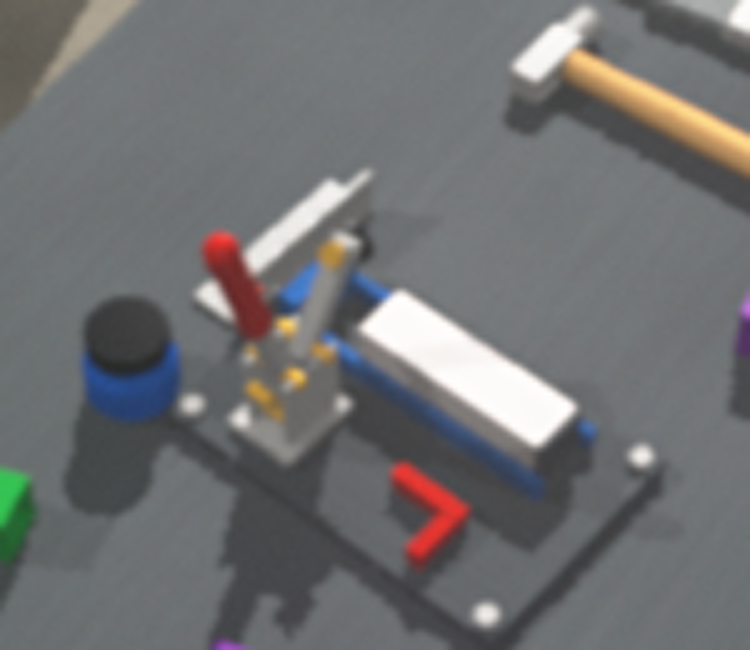

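Top crop shows the silver tube in the blue channel (corners ≈ (385,327), (443,333), (422,535), (365,528)), the handle with its tip at (230,245) and the jar at (265,170), close to the handle's swing. The candidates for the tube, by full top-view pixel, are:
- silver in the channel: (260,206)
- green: (193,142)
- purple: (191,223) and (310,258)
- silver tubes in the blue bin: (420,225)
- angle offcut: (272,161)

I choose the silver one in the channel; the crop confirms it.

```bash
cat > fit.py <<'E'
from h import *
from scipy.optimize import least_squares
T=get_image("top");S=get_image("side")
px=lambda U,V,x0,y0:np.array([(U+.5)/5-.5+x0,(V+.5)/5-.5+y0])
# tube corners: (front/rear, left(+y)/right)
tub=[(75,20),(75,-20),(-75,-20),(-75,20)]
tp=[(385,327),(443,333),(422,535),(365,528)]; sp=[(357,328),(400,292),(577,408),(540,447)]
def F(p,q): 
    c,s=np.cos(p[2]),np.sin(p[2]); return np.array([p[0]+c*q[0]-s*q[1],p[1]+s*q[0]+c*q[1],q[2]])
def res(p):
    r=[]
    for (a,b),t,s in zip(tub,tp,sp):
        w=F(p,(a,b,52)); r+=list(proj(T,w)-px(*t,180,120))+list(proj(S,w)-px(*s,170,130))
    return r
s=least_squares(res,[520,-115,-.1]);p=s.x;print("tube",p,np.degrees(p[2]),np.round(s.fun,1))
def F2(a,q): # fixture with origin at: tube x in fixture = a
    return F(p,(q[0]-a,q[1]+50,q[2]))
def res2(a):
    r=[]
    for q,U,V,im,o in [((90,-72,48),463,273,T,(180,120)),((50,42+160*np.cos(1.3),75+160*np.sin(1.3)),228,247,T,(180,120)),((50,42+160*np.cos(1.3),75+160*np.sin(1.3)),220,243,S,(170,130)),
      ((-155,80,12),205,590,T,(180,120)),((-155,-100,12),450,613,T,(180,120)),((-155,80,12),487,643,S,(170,130)),((-155,-100,12),660,470,S,(170,130))]:
        r+=list(proj(im,F2(a[0],q))-px(U,V,*o))
    return r
s=least_squares(res2,[-20]);a=s.x[0];print("a",a,np.round(s.fun,1))
print("cap",F(p,(-75,0,32)),"gap",90-75-a)
for n,q in dict(stop=(90,-50,32),piv=(50,42,75),tip0=(50,42+160*np.cos(1.3),75+160*np.sin(1.3)),tip1=(50,42+159,91)).items(): print(n,F2(a,q))
for n in("top","side"):
    i={"top":T,"side":S}[n]
    for t in("paste_jar","magnet","angle_offcut"):
        for r in finder.look_for(n,t)[:2]: print(n,t,r["score"],(i["cam_to_world"]@np.append(r["at"],1))[:3].round())
E
python3 fit.py
```

```text
tube [ 5.28958025e+02 -1.21916111e+02 -1.20505860e-01] -6.904477190886229 [ 0.3 -0.3  0.2 -0.3 -0.5 -0.3 -0.4 -0.3 -0.5 -0.1  0.7  0.1 -0.1  0.1
  0.3  0.2]
a -29.554091313269783 [-2.8  0.2 -1.1 -0.2 -0.6  0.2  0.4 -0.9  0.1 -0.1  1.   0.1  1.6 -2.3]
cap [ 454.50192869 -112.9000295    32.        ] gap 44.55409131326978
stop [ 647.64510424 -136.28823562   32.        ]
piv [618.9949123  -40.14684754  75.        ]
tip0 [624.1400667    2.34257871 229.16930967]
tip1 [638.10900416 117.7000767   91.        ]
top paste_jar 0.76 [719. -21.  59.]
top angle_offcut 0.65 [ 709. -172.    5.]
side paste_jar 0.56 [715. -15.  56.]
side paste_jar 0.32 [490. -40.  27.]
side magnet 0.7 [715. -15.  58.]
side magnet 0.56 [488. -37.  34.]
side angle_offcut 0.7 [ 691. -178.   22.]
```

>>> send_rows(targets=[[0,0,0,0,0,0.1125,0],[0,0,0,0,0,0.1125,0],[0,0,0,0,0,0.1125,0],[0,0,0,0,0,0.1125,0],[8,-28,0,0,0,0,0],[8,-28,0,0,0,0,0],[8,-28,0,0,0,0,0],[8,-28,0,0,0,0,0],[8,-28,0,0,0,0,0],[8,-28,0,0,0,0,0]])

```text
time: 2.33
tcp_pos: [270.6, -429.0, 231.4]
eef_rot: [[0.993, -0.12, 0.0], [-0.12, -0.993, -0.0], [0.0, 0.0, -1.0]]
contact_force: [-0.3, -1.4, 0.7]
opening: 0.1
finger_force: 0.0
```

>>> send_rows(targets=[[8,-28,5,0,0,0,0],[8,-28,10,0,0,0,0],[8,-28,10,0,0,0,0],[8,-28,10,0,0,0,0],[8,-28,10,0,0,0,0],[8,-28,10,0,0,0,0],[8,-28,10,0,0,0,0],[8,-28,10,0,0,0,0],[8,-28,10,0,0,0,0],[8,-28,10,0,0,0,0]])

```text
time: 3.17
tcp_pos: [383.6, -160.7, 136.2]
eef_rot: [[0.993, -0.12, 0.001], [-0.12, -0.993, -0.001], [0.001, 0.001, -1.0]]
contact_force: [0.4, 0.2, 0.1]
opening: 0.3
finger_force: 0.0
```

>>> send_rows(targets=[[8,-28,0,0,0,0,0],[8,-28,0,0,0,0,0],[0,0,0,0,0,0,0],[0,0,0,0,0,0,0]])

```text
time: 3.5
tcp_pos: [406.3, -107.1, 136.5]
eef_rot: [[0.993, -0.117, 0.0], [-0.117, -0.993, -0.0], [0.0, 0.0, -1.0]]
contact_force: [0.0, -0.5, -0.2]
opening: 0.1
finger_force: 0.0
```

>>> send_rows(targets=[[0,0,20,0,0,0,0],[0,0,25,0,0,0,0],[0,0,25,0,0,0,0],[0,0,20,0,0,0,0],[0,0,13,0,0,0,0],[0,0,0,0,0,0,0]])

```text
time: 4.0
tcp_pos: [403.6, -109.1, 31.0]
eef_rot: [[0.993, -0.122, -0.004], [-0.122, -0.993, 0.001], [-0.004, -0.001, -1.0]]
contact_force: [-1.0, -0.6, -0.5]
opening: 0.1
finger_force: 0.0
```

Run:
```python
from h import *
i=get_image("side");save(i,"side2.png",(170,110,320,230),5)
```

```text
(no output)
```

View pics/side2.png

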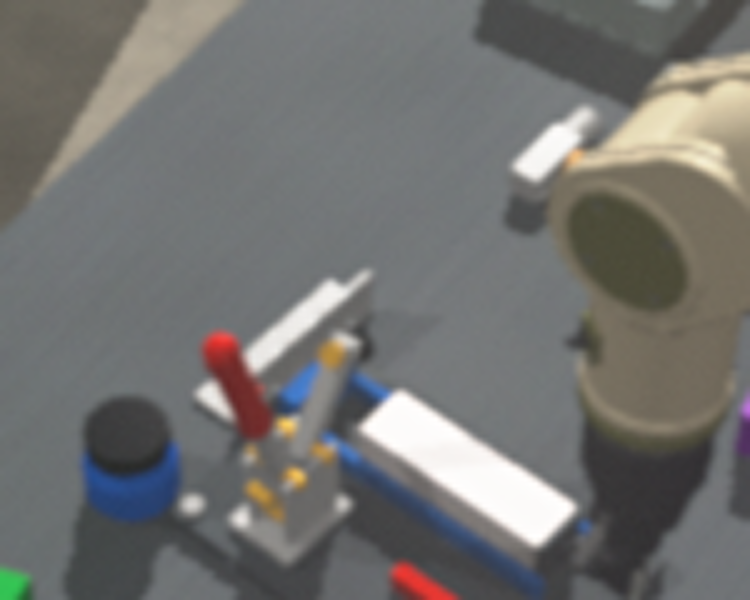

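The gripper stands behind the cap at about (600,540), in line with the tube; the handle is still open, with its tip at (220,345).

>>> send_rows(targets=[[12,0,0,0,0,0,0],[12,0,0,0,0,0,0],[8,0,0,0,0,0,0],[5,0,0,0,0,0,0],[5,0,0,0,0,0,0],[5,0,0,0,0,0,0],[5,0,0,0,0,0,0],[5,0,0,0,0,0,0]])

```text
time: 4.72
tcp_pos: [462.4, -115.2, 33.3]
eef_rot: [[0.993, -0.12, -0.001], [-0.12, -0.993, -0.0], [-0.001, 0.0, -1.0]]
contact_force: [-4.6, 0.0, 3.5]
opening: 0.1
finger_force: 2.0
```

>>> send_rows(targets=[[4,0,0,0,0,0,0],[4,0,0,0,0,0,0],[4,0,0,0,0,0,0],[3,0,0,0,0,0,0],[2,0,0,0,0,0,0]])

```text
time: 5.13
tcp_pos: [479.7, -117.1, 33.3]
eef_rot: [[0.993, -0.12, 0.0], [-0.12, -0.993, 0.0], [0.0, -0.0, -1.0]]
contact_force: [-3.6, -0.2, 3.5]
opening: -0.3
finger_force: 1.9
```

>>> send_rows(targets=[[2,0,0,0,0,0,0],[2,0,0,0,0,0,0],[2,0,0,0,0,0,0]])

```text
time: 5.38
tcp_pos: [485.4, -117.9, 33.3]
eef_rot: [[0.993, -0.12, 0.0], [-0.12, -0.993, -0.0], [0.0, 0.0, -1.0]]
contact_force: [-3.2, -0.0, 1.5]
opening: 0.1
finger_force: 1.5
```

>>> send_rows(targets=[[1,0,0,0,0,0,0],[1,0,0,0,0,0,0],[0,0,0,0,0,0,0]])

```text
time: 5.63
tcp_pos: [487.5, -118.1, 33.3]
eef_rot: [[0.993, -0.12, 0.0], [-0.12, -0.993, -0.0], [0.0, -0.0, -1.0]]
contact_force: [-1.6, -1.3, -0.7]
opening: -0.2
finger_force: 0.6
```

>>> send_rows(targets=[[1,0,0,0,0,0,0],[1,0,0,0,0,0,0],[1,0,0,0,0,0,0]])

```text
time: 5.88
tcp_pos: [487.7, -118.2, 32.8]
eef_rot: [[0.993, -0.12, -0.005], [-0.12, -0.993, 0.0], [-0.005, 0.0, -1.0]]
contact_force: [-17.4, 2.5, 11.6]
opening: 0.0
finger_force: 8.9
```

>>> send_rows(targets=[[1,0,0,0,0,0,0],[1,0,0,0,0,0,0],[0,0,0,0,0,0,0]])

```text
time: 6.13
tcp_pos: [487.8, -118.2, 32.3]
eef_rot: [[0.993, -0.12, -0.01], [-0.12, -0.993, 0.001], [-0.01, 0.001, -1.0]]
contact_force: [-22.5, 3.4, 15.7]
opening: -0.1
finger_force: 11.3
```

>>> send_rows(targets=[[-15,0,0,0,0,0,0],[-20,0,0,0,0,0,0],[0,0,-25,0,0,0,0],[0,0,-35,0,0,0,0],[0,0,-35,0,0,0,0],[0,0,-35,0,0,0,0],[0,0,-35,0,0,0,0],[0,0,-35,0,0,0,0],[0,0,-15,0,0,0,0],[0,0,0,0,0,0,0]])

```text
time: 6.97
tcp_pos: [459.8, -114.8, 252.7]
eef_rot: [[0.993, -0.12, 0.008], [-0.12, -0.993, -0.003], [0.008, 0.002, -1.0]]
contact_force: [0.3, 1.0, -0.1]
opening: 0.1
finger_force: 0.0
```

Run:
```python
from h import *
i=get_image("side");save(i,"side3.png",(170,110,320,230),5)
```

```text
(no output)
```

View pics/side3.png

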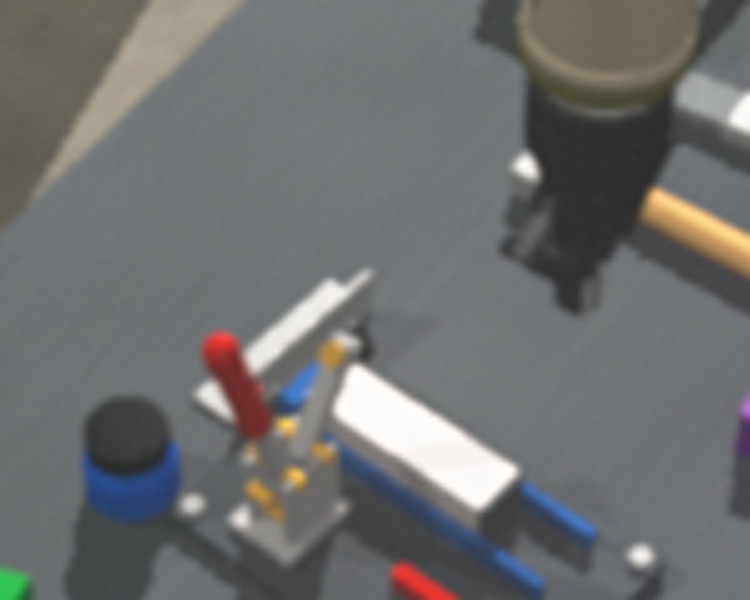

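The tube now sits under the raised arm with its front at the stop (rear cap at (500,490)), and the handle is still open at (220,345). Next I move to the handle.

>>> send_rows(targets=[[25,-13.5,0,0,0,0,0],[25,-13.5,0,0,0,0,0],[25,-13.5,0,0,0,0,0],[25,-13.5,0,0,0,0,0],[25,-13.5,0,0,0,0,0],[25,-13.5,0,0,0,0,0],[0,0,0,0,0,0,0],[0,0,0,0,0,0,0]])

```text
time: 7.68
tcp_pos: [616.4, -50.7, 245.9]
eef_rot: [[0.993, -0.118, -0.003], [-0.118, -0.993, 0.002], [-0.003, -0.001, -1.0]]
contact_force: [-0.2, 0.2, 0.3]
opening: 0.0
finger_force: 0.0
```

>>> send_rows(targets=[[0,0,20,0,0,0,0],[0,0,20,0,0,0,0],[0,0,20,0,0,0,0],[0,0,0,0,0,0,0]])

```text
time: 8.02
tcp_pos: [613.2, -52.9, 183.7]
eef_rot: [[0.993, -0.121, -0.007], [-0.121, -0.993, -0.0], [-0.006, 0.001, -1.0]]
contact_force: [0.0, -0.4, -1.0]
opening: 0.2
finger_force: 0.0
```

Run:
```python
from h import *
i=get_image("top");save(i,"top2.png",(190,110,310,220),5)
```

```text
(no output)
```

View pics/top2.png

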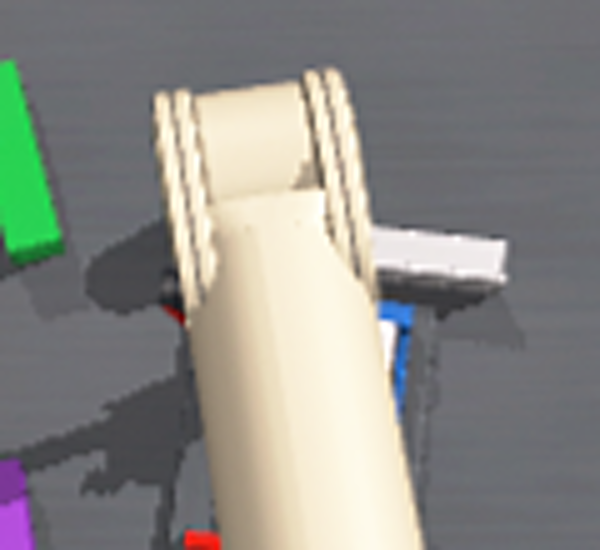

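>>> send_rows(targets=[[3,-6,0,0,0,0,0],[0,-6,0,0,0,0,0],[0,-6,0,0,0,0,0],[0,-6,0,0,0,0,0],[0,-6,0,0,0,0,0],[0,-6,0,0,0,0,0]])

```text
time: 8.57
tcp_pos: [623.3, -17.7, 188.4]
eef_rot: [[0.993, -0.121, -0.0], [-0.121, -0.993, -0.002], [0.0, 0.002, -1.0]]
contact_force: [-1.3, -5.8, -1.8]
opening: -0.2
finger_force: 2.5
```

>>> send_rows(targets=[[0,-8,4,0,0,0,0],[0,-8,4,0,0,0,0],[0,-7.5,5.5,0,0,0,0],[0,-7.5,5.5,0,0,0,0],[0,-6.5,6,0,0,0,0],[0,-6.5,6,0,0,0,0]])

```text
time: 9.07
tcp_pos: [629.7, 28.0, 158.7]
eef_rot: [[0.993, -0.12, 0.003], [-0.12, -0.993, -0.0], [0.003, -0.0, -1.0]]
contact_force: [-0.0, -1.2, 5.0]
opening: 0.0
finger_force: 2.2
```

>>> send_rows(targets=[[0,-6,6.5,0,0,0,0],[0,-6,6.5,0,0,0,0],[0,-5,7,0,0,0,0],[0,-4.5,7.5,0,0,0,0],[0,0,0,0,0,0,0]])

```text
time: 9.48
tcp_pos: [630.0, 49.7, 127.6]
eef_rot: [[0.993, -0.118, -0.003], [-0.118, -0.993, 0.0], [-0.003, -0.0, -1.0]]
contact_force: [-0.9, -0.8, 0.0]
opening: -0.0
finger_force: 0.0
```

>>> send_rows(targets=[[0,0,-25,0,0,0,0],[0,0,-35,0,0,0,0],[0,0,-35,0,0,0,0],[0,0,-30,0,0,0,0],[-30,0,0,0,0,0,0],[-35,0,0,0,0,0,0],[-35,0,0,0,0,0,0],[-35,0,0,0,0,0,0],[-30,0,0,0,0,0,0],[0,0,0,0,0,0,0]])

```text
time: 10.32
tcp_pos: [463.2, 69.1, 255.0]
eef_rot: [[0.993, -0.118, -0.001], [-0.118, -0.993, -0.002], [-0.0, 0.003, -1.0]]
contact_force: [2.1, 0.6, 0.0]
opening: -0.1
finger_force: 0.0
```

>>> send_rows(targets=[[0,35,0,0,0,0,0],[0,35,0,0,0,0,0],[0,35,0,0,0,0,0],[0,35,0,0,0,0,0],[0,35,0,0,0,0,0],[0,35,0,0,0,0,0],[0,35,0,0,0,0,0],[0,35,0,0,0,0,0],[0,0,0,0,0,0,0]])

```text
time: 11.07
tcp_pos: [431.6, -217.1, 254.3]
eef_rot: [[0.992, -0.129, -0.001], [-0.129, -0.992, -0.002], [-0.001, 0.002, -1.0]]
contact_force: [-1.2, 0.1, 0.9]
opening: 0.1
finger_force: 0.0
```

Run:
```python
from h import *
a=get_image("side")["color"][110:230,170:320];b=get_image("top")["color"][120:240,180:330]
cv2.imwrite("pics/end.png",cv2.resize(np.hstack([a,b])[:,:,::-1],None,fx=2.6,fy=2.6,interpolation=cv2.INTER_CUBIC))
```

```text
(no output)
```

View pics/end.png

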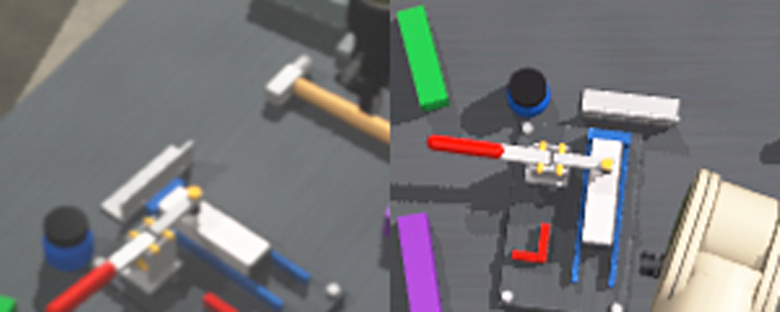

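The handle is down level (red grip from (430,142) to (500,150)), the pad is on the tube at (605,163), and the tube's front is at the stop (608,135). The jar, magnet and angle offcut are where they were, and the arm is clear, so I hand it in.

```bash
python3 -c "
from h import *
print(ticket.close_job())"
```

```text
the job is handed in; nothing more can be done
None
```

The tube is against the end stop, the clamp handle is over and down level with the pad on the tube, the arm is clear, and the job is handed in; the last picture showed all this, but the hand-in returned no verdict.

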